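# Slide a chip cartridge along the rail into the free corner pocket

## Task

Load the loose chip cartridge into the free corner pocket of the loading deck, by pushing only: with the fingertips push it across the deck until its long side lies flat against the rail somewhere near the middle, then, keeping it against the rail, slide it along into the free pocket until it is fully home against the end stop. Do not lift or pick up the cartridge, do not force it, leave the already loaded cartridge and everything else where they are, and finish with the hand clear.

Things in the scene. Friction and masses are not known exactly. Their poses are not given: they have to be found in the camera images.
- chip: the loose white plastic cartridge to load: 40 (x) x 60 (y) x 14 (z) mm, about 70 g, all four corners cut 10 mm at 45 degrees (long sides flat over 40 mm, ends over 20 mm), dark strip and two ports on top; alike end for end. It lies in the deck's middle part, up to 30 degrees askew. Origin: centre of its underside; y along its length, z up.
- deck: fixed grey loading deck, a plate 170 (x) x 380 (y) x 10 mm; origin at the centre of its underside, its top 10 mm up; x points away from the robot across the deck, y along the rail. Rail on the far side, a pocket at each end of the rail, open to the deck's middle. Rail, end stops and guide walls all rise 14 mm above the deck's top.
- rail_mid (a point): middle of the rail's working face, at the deck's top (deck x = +70, y = 0 mm). The aluminium rail is 12 mm thick and runs straight along deck y from -172 to +172 mm. A cartridge lying against it has its centre at deck x = +50 mm. Contacts are grippy (friction near 1): a cartridge pushed on askew can wedge against the rail by a corner.
- stop_left (a point): left end stop: middle of its working face at the deck's top (deck x = +48.5, y = +160 mm); the stop is 12 mm thick. The pocket is 43 mm wide between rail and guide wall; the guide (deck x = 17 to 27 mm) reaches from the stop to a rounded nose 30 mm from it, so the rear half of a cartridge that is home stays outside the guide.
- stop_right (a point): right end stop, the mirror image: middle of its working face at the deck's top (deck x = +48.5, y = -160 mm); pocket and guide wall as on the left.
- window: thin dark reading window, 22 x 36 mm, flat on the floor of the free pocket (the other pocket is hidden under the loaded cartridge); either end may be the free one. Its origin, at the deck's top, is within 0.7 mm of where the centre of a cartridge lies when fully home (deck x = +50, y = +130 or -130 mm). Axes parallel to the deck's.
- loaded_chip: a second, identical cartridge already home in the other pocket, loose, to be left alone; origin and axes as for the loose one.
- vial: small capped glass vial standing on the deck near a corner on the robot's side, 24 mm diameter, 45 mm tall; origin at the centre of its underside. Leave alone.
- cryotube: small capped sample tube standing on the deck near the other corner on the robot's side, 18 mm diameter, 44 mm tall; origin at the centre of its underside. Leave alone.
- tip_box: dark red box of pipette tips 85 x 120 mm, 72 mm tall with the tips, on the table to the left of the deck; origin at the centre of its underside. Leave alone.
- scissors: blue-handled scissors, about 155 mm long, 10 mm high, lying on the table to the right of the deck; origin near the pivot. Leave alone.

How it is judged:
By the outcome, as a careful person would: the job done as asked, in the order asked, and still so for the second after the job is handed in, with the robot touching nothing.
It also fails if it takes over 64 s, if anything falls off the work surface, if the arm or the gripper's body presses on something with over 40 N, if the wrist force passes 120 N, or if a joint passes its speed limit or range.

## Robot

A 6-joint arm with a two-finger parallel gripper is mounted at the origin on the work surface. World frame = base frame: x ahead of the robot, y to its left, z up, the work surface at z = 0. Lengths are in m, angles in rad, forces in N, time in s.
With the tool pointing down it reaches from about 0.325 to 1 m from the base axis. Payload 5.1 kg.
Tool frame: the origin (TCP) lies at the very end of the fingers, on their centre line; the grasp point (between the pads) lies 19 mm behind it; z points along the fingers, y is the direction in which the jaws open and shut (so a half turn about z gives the same grasp; the last joint's range is limited). The gripper opens to 85 mm and grips with 20 to 120 N. Pads are 22 mm wide; open, the fingers measure 114 mm over their backs; the gripper's body (76 mm by 85 mm) begins 54 mm behind the grasp point. The pads swing forward as they close: fully open they stand 13 mm farther back than shut.
Start: joints at [1.071, 0.124, 1.65, -0, 1.367, -0.083], TCP at [0.263, 0.594, 0.231] pointing down, gripper open.
Joint ranges: [-2.61, 2.61], [-1.02, 2.33], [0.03, 2.71], [-1.35, 4.49], [0.32, 2.68], [-2.91, 2.91]. Speed limits (rad/s): [2.57, 2.57, 3.14, 3.14, 3.14, 3.14].

## Interface

Orientations are given as a unit quaternion [x, y, z, w].
In Python, from cell import r gives the robot as it stands.
- The arm moves only by the tool carry_out, never from a script. Its argument "steps" is one flat list of numbers, 7 for each row, row after row: the shift along the tool's x, y, z in units of 25 mm (1.0 is 25 mm), then the turn, a rotation vector about the tool's x, y, z in units of 5 degrees (1.0 is 5 degrees), then the closure, from 0 (fully open) to 1 (shut). A call has 1 to 8 rows; each row is the pose to reach, as a shift and turn from the pose measured when the call began, along the tool's axes at that moment; what a row does not reach only later rows make up. A row lasts 1/12 s, in which the tool goes at most 41.7 mm and 7.16 degrees, less where a joint would pass 70% of its speed; a pose out of reach is approached as far as the arm can. A call with a gripper value outside its range is refused whole. The fingers move at their own pace and stop on an object; "grip_force" is the grip in N (left out, the last holds). Time passes only in rows, so rows that repeat a pose let the fingers close. It gives the time, the measured TCP pose, the force and the opening at its end, in the units of the state.
- r.read_state(): the state, without advancing time (a new reading comes with each control period).
- r.camera(name): name is "scene" or "top" or "wrist"; returns (picture, depth): 480x640x3 uint8, red, green, blue; 480x640 float32, m along the optical axis (not along the pixel's ray), 0 where there is no reading.
- r.camera_model(name): a dict with "fov_y" (degrees; the focal length in pixels is half the picture's height over the tangent of half this angle, whatever the lens; pixels are square), "cx", "cy" (the principal point, pixels), "R" (3x3) and "t" (3): a world point X has camera coordinates R X + t; the wrist camera has in their place "T_tool_cam" (4x4, takes a point from camera to tool coordinates, whose origin is the TCP and whose axes are the flange's). Camera axes: x right, y down, z forward; pixel columns grow to the right and rows downward; lengths in m; the calibration is good to about 2 mm. A picture is of the moment at which its call begins: read the wrist's pose just before it. camera_model takes no time and is no camera call.
- r.job_done(): hands the job in, once; it reports no verdict.
The state is a dict: "time_s": time; "joint_pos": joint angles; "joint_velocities": joint speeds; "joint_torque": joint torques, N m; "position": TCP position; "tcp_rot": TCP orientation; "ft_force": force on the tool from outside, world axes, zero at the start; "wrist_torque": the same for the moment, N m; "grip_width": opening from 0.0 (shut) to 1.0 (fully open).
Only numpy, scipy, OpenCV 4.12 (cv2) and the standard library are available. Lean on these libraries where they do the work, as an engineer would, in place of code of your own. Each camera call takes 0.05 s, during which the arm holds its last target.

## Working session

There is one attempt and no reset: what is moved stays moved. The work goes in short steps, Python scripts to look and compute and a tool call to move; the robot and the scene stay as the last step left them, time stands still between calls to the robot, and variables do not carry over. Pictures are saved under pics/ and viewed, and the job is handed in when it is done.

Besides the shell and the picture viewer there is one more tool, called after "Emit:" as name(argument=value, ...) on one line, values as JSON. carry_out: Moves the arm, as the interface text tells. Its arguments: {"type":"object","properties":{"steps":{"type":"array","items":{"type":"number"}},"grip_force":{"type":"number"}},"required":["steps"]}

```bash
mkdir -p pics; ls; python3 - <<'E'
from cell import r
import cv2, numpy as np
s=r.read_state(); print(s)
for n in ("top","scene"):
    p,d=r.camera(n); cv2.imwrite(f"pics/{n}0.png",p[:,:,::-1]); np.savez(f"{n}0.npz",p=p,d=d); print(n,r.camera_model(n), d[240,320])
print(r.camera_model("wrist"))
E
```

```text
pics
{'time_s': 0.0, 'joint_pos': array([ 1.07139784e+00,  1.24461620e-01,  1.65167353e+00,  2.15810373e-06,
        1.36749099e+00, -8.26106919e-02]), 'joint_velocities': array([ 0.00081573,  0.00178716, -0.00013364,  0.00104361,  0.00106526,
        0.00023679]), 'joint_torque': array([-1.51386110e-03, -4.23611605e+01, -3.65454698e+01, -2.66316474e-04,
        6.87747248e-03,  1.02541608e-05]), 'position': array([0.26287644, 0.59380575, 0.23008144]), 'tcp_rot': array([ 2.06888920e-01,  9.78363910e-01, -9.73691709e-04, -2.92730620e-04]), 'ft_force': array([-0.22985413,  0.36806705,  0.12861068]), 'wrist_torque': array([ 0.01107846, -0.01121547,  0.00738719]), 'grip_width': 0.9979709076705917}
top {'fov_y': 48.365704780256785, 'cx': 315.1780990010648, 'cy': 249.2991034981482, 'R': array([[-0.01006688, -0.99986924,  0.01265527],
       [-0.99647775,  0.00897745, -0.0833756 ],
       [ 0.08325109, -0.01345003, -0.99643783]]), 't': array([0.01570162, 0.57215746, 1.12082176])} 1.1574134
scene {'fov_y': 42.03558905880324, 'cx': 327.61103093532273, 'cy': 249.1196907414444, 'R': array([[-0.63719533,  0.77037588,  0.02243038],
       [ 0.49129407,  0.42844018, -0.75833314],
       [-0.59381163, -0.47218642, -0.65148118]]), 't': array([ 0.3435169 , -0.26073328,  1.70039206])} 1.3717014
{'fov_y': 68.93592559454031, 'cx': 326.483433091934, 'cy': 240.5738777765975, 'T_tool_cam': array([[-1.04047596e-03, -9.63630256e-01, -2.67237063e-01,
         6.62102872e-02],
       [ 9.99999109e-01, -1.22616801e-03,  5.27986481e-04,
         5.26938963e-05],
       [-8.36461285e-04, -2.67236276e-01,  9.63630673e-01,
        -1.43913260e-01],
       [ 0.00000000e+00,  0.00000000e+00,  0.00000000e+00,
         1.00000000e+00]])}
```

View pics/top0.png

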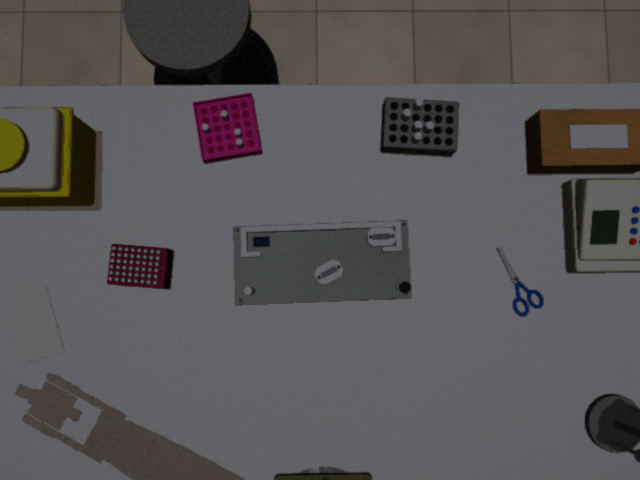

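View pics/scene0.png

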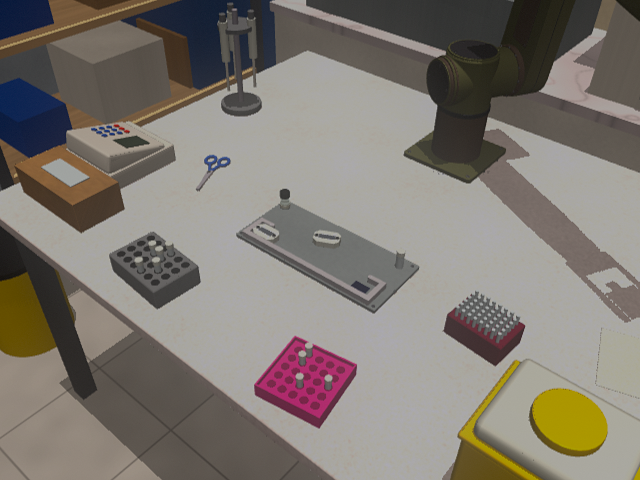

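The top view shows the deck (corners about (234,226), (407,220), (410,298), (235,305)). The free pocket with the dark window is at left (261,241) and the loaded chip at right (381,236). The loose chip is at (328,271), with the tubes at (249,291) and (404,287). Next I'll make a coarse measurement.

```bash
cat > h.py <<'E'
import numpy as np, cv2
from scipy.spatial.transform import Rotation as Ro
def rays(m,uv,H=480):
    f=H/2/np.tan(np.radians(m['fov_y']/2)); uv=np.atleast_2d(uv).astype(float)
    return np.c_[(uv[:,0]-m['cx'])/f,(uv[:,1]-m['cy'])/f,np.ones(len(uv))]
def wristRT(m,s):
    T=np.eye(4);T[:3,:3]=Ro.from_quat(s['tcp_rot']).as_matrix();T[:3,3]=s['position']
    return T@m['T_tool_cam']
def to_plane(m,uv,z,s=None):
    d=rays(m,uv)
    if 'R' in m: Rw=m['R'].T; o=-Rw@m['t']
    else:
        T=wristRT(m,s); Rw=T[:3,:3]; o=T[:3,3]
    w=d@Rw.T
    return o+w*((z-o[2])/w[:,2])[:,None]
def proj(m,X,s=None):
    X=np.atleast_2d(X)
    if 'R' in m: c=X@m['R'].T+m['t']
    else:
        T=np.linalg.inv(wristRT(m,s)); c=X@T[:3,:3].T+T[:3,3]
    f=240/np.tan(np.radians(m['fov_y']/2))
    return c[:,:2]/c[:,2:]*f+[m['cx'],m['cy']]
E
python3 - <<'E'
from cell import r
from h import *
m=r.camera_model("top")
c=to_plane(m,[[234,226],[407,220],[410.5,298],[235,305.5]],0.01); print(c.round(4)); print(c.mean(0), [np.linalg.norm(c[i]-c[(i+1)%4]) for i in range(4)])
print(to_plane(m,[[328,271],[381,236]],0.024).round(4), to_plane(m,[[261,241]],0.01).round(4))
E
```

```text
[[ 0.6258  0.1858  0.01  ]
 [ 0.6358 -0.191   0.01  ]
 [ 0.4662 -0.1944  0.01  ]
 [ 0.454   0.1832  0.01  ]]
[ 0.54545853 -0.00408568  0.01      ] [np.float64(0.3769314215671697), np.float64(0.16960291648963788), np.float64(0.3778346562864316), np.float64(0.17176599445614893)]
[[ 0.5255 -0.0167  0.024 ]
 [ 0.5997 -0.1315  0.024 ]] [[0.5925 0.1273 0.01  ]]
```

```bash
cat >> h.py <<'E'
def rel(s,pos,yaw_deg,verb=True):
    """yaw of tool y axis in world, tool down"""
    a=np.radians(yaw_deg); y=np.array([np.cos(a),np.sin(a),0]); z=np.array([0,0,-1.]); x=np.cross(y,z)
    Rt=np.c_[x,y,z]; R0=Ro.from_quat(s['tcp_rot']).as_matrix()
    d=R0.T@(np.array(pos)-s['position'])/0.025
    w=np.degrees(Ro.from_matrix(R0.T@Rt).as_rotvec())/5
    if verb: print('pos',s['position'].round(4),'yaw',round(float(np.degrees(np.arctan2(R0[1,1],R0[0,1]))),2),'F',s['ft_force'].round(2),'t',s['time_s'],'g',s['grip_width']); print('shift',d.round(3),'turn',w.round(3))
    return d,w
E
python3 - <<'E'
from cell import r
from h import *
s=r.read_state(); rel(s,[.43,-.01,.17],92)
rel(s,[.36,.3,.20],92)
E
```

```text
pos [0.2629 0.5939 0.2302] yaw 66.12 F [-0.29 -0.26  0.98] t 0.1 g 0.9994830248246956
shift [-15.891 -19.376   2.441] turn [-0.021 -0.006 -5.176]
pos [0.2629 0.5939 0.2302] yaw 66.12 F [-0.29 -0.26  0.98] t 0.1 g 0.9994830248246956
shift [-8.311 -9.173  1.223] turn [-0.021 -0.006 -5.176]
```

Emit:
carry_out(steps=[-1,-1.2,0.2,0,0,-0.7,1,-2.1,-2.4,0.4,0,0,-1.4,1,-3.1,-3.6,0.6,0,0,-2.1,1,-4.2,-4.8,0.8,0,0,-2.8,1,-5.2,-6,0.9,0,0,-3.5,1,-6.2,-7.1,1.0,0,0,-4.2,1,-7.3,-8.2,1.1,0,0,-4.8,1,-8.3,-9.2,1.2,0,0,-5.2,1], grip_force=30)

```text
time_s: 0.77
position: [0.3594, 0.2974, 0.1999]
tcp_rot: [-0.02, 1.0, -0.001, -0.001]
ft_force: [0.6, 0.8, -0.9]
grip_width: -0.004
```

```bash
python3 - <<'E'
from cell import r
from h import *
s=r.read_state(); rel(s,[.43,-.01,.17],92)
E
```

```text
pos [0.3594 0.2974 0.1999] yaw 92.27 F [ 0.64  0.82 -0.85] t 0.7667 g -0.0035058873971120807
shift [ -2.337 -12.396   1.221] turn [-0.024 -0.015  0.054]
```

Emit:
carry_out(steps=[-0.3,-1.55,0.15,0,0,0,1,-0.6,-3.1,0.3,0,0,0,1,-0.9,-4.65,0.45,0,0,0,1,-1.2,-6.2,0.6,0,0,0,1,-1.5,-7.75,0.75,0,0,0,1,-1.8,-9.3,0.9,0,0,0,1,-2.1,-10.85,1.05,0,0,0,1,-2.3,-12.4,1.2,0,0,0,1])

```text
time_s: 1.43
position: [0.4289, -0.0121, 0.1702]
tcp_rot: [-0.02, 1.0, -0.001, -0.0]
ft_force: [0.2, 0.4, -0.7]
grip_width: 0.005
```

```bash
python3 - <<'E'
from cell import r
from h import *
import pickle
s=r.read_state(); p,d=r.camera("wrist"); cv2.imwrite("pics/w1.png",p[:,:,::-1]); pickle.dump((s,p,d),open("w1.pkl","wb"))
rel(s,[.43,-.01,.17],92)
E
```

```text
pos [ 0.4289 -0.0121  0.1702] yaw 92.26 F [ 0.23  0.42 -0.71] t 1.4333 g 0.004968052541906391
shift [-0.045  0.082  0.009] turn [-0.024 -0.01   0.052]
```

View pics/w1.png

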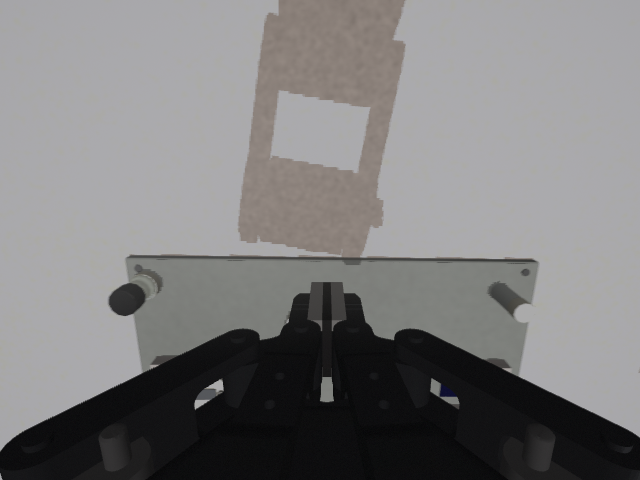

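The wrist image shows the closed fingers at the bottom (tips near (327,290)) hiding the deck's far half. Image up points toward the robot, so I'll move ahead to bring the deck above the fingers.

Emit:
carry_out(steps=[-1.5,0,0,0,0,0,1,-3,0,0,0,0,0,1,-4.5,0,0,0,0,0,1,-6,0,0,0,0,0,1,-7.2,0,0,0,0,0,1,-7.6,0,0,0,0,0,1,-7.6,0,0,0,0,0,1])

```text
time_s: 2.07
position: [0.6206, -0.0114, 0.1683]
tcp_rot: [-0.017, 1.0, -0.003, -0.001]
ft_force: [-0.3, -0.6, 0.2]
grip_width: 0.0
```

```bash
python3 - <<'E'
from cell import r
from h import *
import pickle
s=r.read_state(); p,d=r.camera("wrist"); cv2.imwrite("pics/w2.png",p[:,:,::-1]); pickle.dump((s,p,d),open("w2.pkl","wb"))
rel(s,[.43,-.01,.17],92)
E
```

```text
pos [ 0.6206 -0.0114  0.1683] yaw 91.95 F [-0.25 -0.64  0.25] t 2.0667 g 0.00027246251745678896
shift [ 7.619  0.314 -0.046] turn [-0.077 -0.035 -0.01 ]
```

View pics/w2.png

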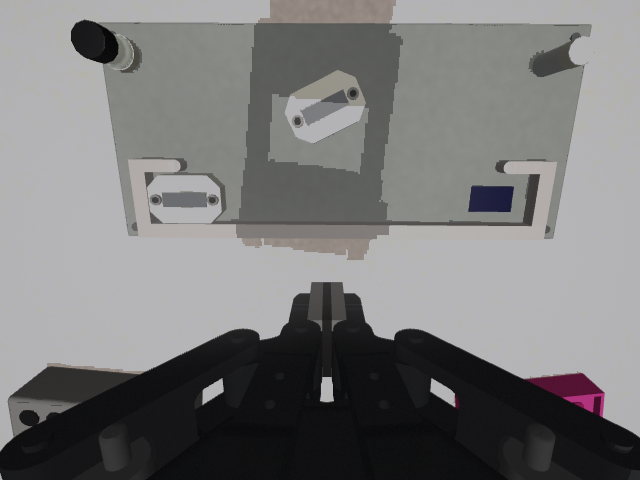

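The picture shows the whole deck above the fingers. The loose chip has ports at about (297,121) and (353,93), and the window is at (469-514,186-212). The loaded chip's ports are at (156,199) and (212,200), and the rail lies along rows 223-238.

```bash
cat > meas.py <<'E'
from cell import r
from h import *
import pickle,sys
def window(p):
    a=p.astype(int); m=((a[:,:,2]-a[:,:,0]>25)&(a[:,:,2]<130)).astype(np.uint8)
    n,l,st,c=cv2.connectedComponentsWithStats(m); i=1+np.argmax(st[1:,4]); 
    return l==i,st[i]
E
python3 - <<'E'
from meas import *
m=r.camera_model("wrist"); s,p,d=pickle.load(open("w2.pkl","rb"))
w,st=window(p); print(st); cn,_=cv2.findContours(w.astype(np.uint8),0,1); b=cv2.boxPoints(cv2.minAreaRect(cn[0])); 
q=cv2.approxPolyDP(cn[0],5,True)[:,0]; print(q); Q=to_plane(m,q,.01,s); print(Q.round(4),Q.mean(0))
g=cv2.cvtColor(p,cv2.COLOR_RGB2GRAY); 
big=cv2.resize(p[60:250,100:600],None,fx=1.6,fy=1.6,interpolation=cv2.INTER_NEAREST); cv2.imwrite("pics/w2c.png",big[:,:,::-1])
hsv=p.max(2).astype(int)
for u in (230,420,460): print(u,g[205:245,u])
# deck corners top
print(to_plane(m,[[101,24],[591,24]],.01,s).round(4))
for n,a,b2 in(("chip",(297,121),(353,93)),("loaded",(156,199.5),(212.5,200))):
    P=to_plane(m,[a,b2],.024,s); print(n,P.round(4),P.mean(0).round(4),np.linalg.norm(P[0]-P[1]),np.degrees(np.arctan2(*(P[1]-P[0])[[1,0]])))
E
```

```text
[469 187  44  25 999]
[[472 187]
 [469 210]
 [509 211]
 [512 187]]
[[0.5858 0.111  0.01  ]
 [0.6058 0.1112 0.01  ]
 [0.6055 0.1462 0.01  ]
 [0.5846 0.1452 0.01  ]] [0.5953993  0.12841193 0.01      ]
230 [135 135 136 137 137 138 139 139 139 138 137 137 137 136 136 125  91  87
  87 152 174 176 176 176 175 176 176 175 176 176 176 176 175 180 181 180
 180 180 180 180]
420 [138 138 139 139 139 139 138 139 139 139 139 139 139 139 139 139 140  87
  81  80 131 177 179 179 179 179 178 179 179 179 179 178 179 179 180 181
 180 181 181 181]
460 [137 138 138 137 137 136 136 137 137 138 138 138 138 138 138 138  98  82
  78  76 104 175 179 179 179 179 179 179 179 178 179 179 178 179 180 181
 181 181 181 181]
[[ 0.4711 -0.1914  0.01  ]
 [ 0.4594  0.1839  0.01  ]]
chip [[ 0.5378 -0.0386  0.024 ]
 [ 0.516   0.0041  0.024 ]] [ 0.5269 -0.0172  0.024 ] 0.047919105759518014 116.98796311956701
loaded [[ 0.6035 -0.1552  0.024 ]
 [ 0.6023 -0.1081  0.024 ]] [ 0.6029 -0.1317  0.024 ] 0.04703679274381958 91.43606603247949
```

View pics/w2c.png

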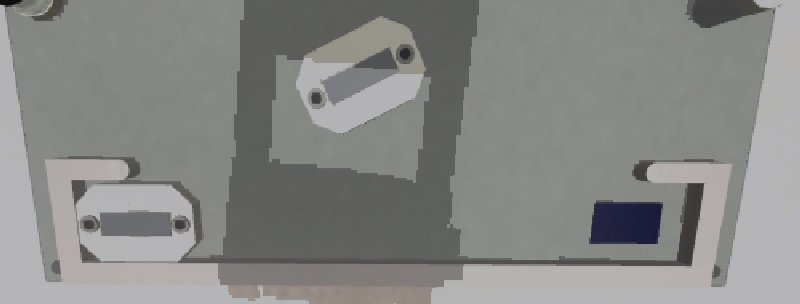

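```bash
cat >> h.py <<'E'
TH=np.radians(1.65); EX=np.array([np.cos(TH),np.sin(TH),0]); EY=np.array([-np.sin(TH),np.cos(TH),0])
D0=np.array([.5994,-.0012,0])-.05*EX
def deck(X): X=np.atleast_2d(X)-D0; return np.c_[X@EX,X@EY,X[:,2]]
def world(x,y,z): return D0+x*EX+y*EY+[0,0,z]
E
python3 - <<'E'
from meas import *
m=r.camera_model("wrist"); s,p,d=pickle.load(open("w2.pkl","rb"))
print(D0)
print("rail base",deck(to_plane(m,[[230,220.5],[420,221.5],[460,220.7]],.01,s)).round(4))
print("rail top",deck(to_plane(m,[[230,224],[420,225],[460,225]],.024,s)).round(4))
print("corners",deck(to_plane(m,[[101,24],[591,24]],.01,s)).round(4))
print("chip",deck(to_plane(m,[[325,107]],.024,s)).round(4))
print("stopleft top", deck(to_plane(m,[[100+692/1.6,60+210/1.6]],.024,s)).round(4),"guide top edges",deck(to_plane(m,[[520,161],[520,173]],.024,s)).round(4))
a=p.astype(int); mk=((a.min(2)>150)&True).astype(np.uint8); mk=mk[60:150,270:380]
cn,_=cv2.findContours(mk,0,1); c=max(cn,key=cv2.contourArea); 
# chip body contour in all
g=p[60:150,270:380].astype(int); 
E
```

```text
[ 0.54942073 -0.0026397   0.        ]
rail base [[ 0.0701 -0.0976  0.01  ]
 [ 0.0701  0.0702  0.01  ]
 [ 0.0692  0.1054  0.01  ]]
rail top [[ 0.0701 -0.0938  0.024 ]
 [ 0.0701  0.0667  0.024 ]
 [ 0.0699  0.1004  0.024 ]]
corners [[-0.0838 -0.1864  0.01  ]
 [-0.0846  0.189   0.01  ]]
chip [[-0.0231 -0.0137  0.024 ]]
stopleft top [[0.0412 0.1568 0.024 ]] guide top edges [[0.0171 0.1429 0.024 ]
 [0.0265 0.1443 0.024 ]]
```

Deck frame agrees with rail, guide and corners to about 1 mm. The chip is at deck (-23,-14) mm, 25° askew. I'll come down behind its near long side.

```bash
cat > plan.py <<'E'
from cell import r
from h import *
def tgt(cx,cy,th,gap=0.,z=.015):  # chip centre (deck,m), askew deg -> tool pose behind long side
    a=np.radians(th); n=np.array([np.cos(a),np.sin(a)]); o=.031+gap
    return world(cx-o*n[0],cy-o*n[1],z), th+91.65
E
python3 - <<'E'
from plan import *
s=r.read_state()
for z in (.1,.015): P,y=tgt(-.023,-.014,25.3,.013,z); print(P,y); rel(s,P,y)
E
```

```text
[ 0.48761168 -0.03723752  0.1       ] 116.95
pos [ 0.6192 -0.0113  0.1683] yaw 91.95 F [ 0.9  -0.38 -0.66] t 2.1167 g -0.003319004714684133
shift [ 5.283 -0.84   2.759] turn [-0.064 -0.062 -5.   ]
[ 0.48761168 -0.03723752  0.015     ] 116.95
pos [ 0.6192 -0.0113  0.1683] yaw 91.95 F [ 0.9  -0.38 -0.66] t 2.1167 g -0.003319004714684133
shift [ 5.269 -0.817  6.159] turn [-0.064 -0.062 -5.   ]
```

Emit:
carry_out(steps=[1.0,-0.1,0,0,0,-1,1,2.3,-0.3,0,0,0,-2,1,3.6,-0.5,0.5,0,0,-3,1,4.6,-0.7,1.3,0,0,-4,1,5.2,-0.8,2.3,-0.06,-0.06,-5,1,5.28,-0.83,3.2,-0.06,-0.06,-5,1,5.28,-0.83,3.6,-0.06,-0.06,-5,1])

```text
time_s: 2.7
position: [0.4828, -0.0367, 0.0756]
tcp_rot: [-0.233, 0.973, 0.001, -0.003]
ft_force: [-1.4, -0.3, -0.4]
grip_width: 0.002
```

```bash
python3 - <<'E'
from plan import *
import pickle
s=r.read_state(); P,y=tgt(-.023,-.014,25.3,.013,.015); rel(s,P,y)
p,d=r.camera("wrist"); cv2.imwrite("pics/w3.png",p[:,:,::-1])
E
```

```text
pos [ 0.4828 -0.0367  0.0756] yaw 116.9 F [-1.45 -0.3  -0.43] t 2.7 g 0.0016504479042507012
shift [-0.172 -0.111  2.424] turn [ 0.034 -0.053 -0.01 ]
```

View pics/w3.png

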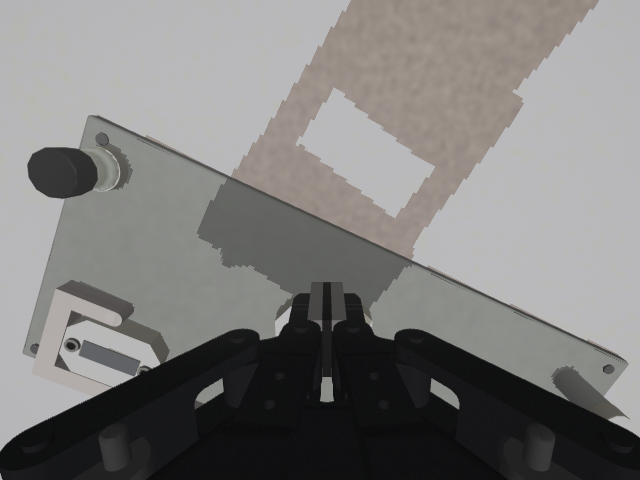

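The chip's near end corners peek out evenly either side of the fingers, at (282,320) and (366,318), so the tool is lined up. Going down.

Emit:
carry_out(steps=[-0.1,-0.1,0.8,0,0,0,1,-0.17,-0.11,1.6,0,0,0,1,-0.17,-0.11,2.2,0,0,0,1,-0.17,-0.11,2.4,0,0,0,1,-0.17,-0.11,2.4,0,0,0,1,-0.17,-0.11,2.4,0,0,0,1])

```text
time_s: 3.25
position: [0.4886, -0.0371, 0.0159]
tcp_rot: [-0.233, 0.973, 0.001, -0.003]
ft_force: [0.5, -0.7, 0.5]
grip_width: -0.0
```

```bash
python3 - <<'E'
from plan import *
s=r.read_state()
p,d=r.camera("scene"); cv2.imwrite("pics/s1.png",cv2.resize(p[150:330,200:460],None,fx=3,fy=3)[:,:,::-1])
for k in range(9):
    f=k/8; cx=-.023+f*.050; th=25.3*(1-f)
    P,y=tgt(cx,-.014,th,0,.015); d,w=rel(s,P,y,k==0); print(k,round(cx,4),d.round(2),w.round(2))
E
```

```text
pos [ 0.4886 -0.0371  0.0159] yaw 116.91 F [ 0.47 -0.67  0.5 ] t 3.25 g -0.00015552518922887736
shift [-0.481  0.013  0.036] turn [ 0.034 -0.053 -0.008]
0 -0.023 [-0.48  0.01  0.04] [ 0.03 -0.05 -0.01]
1 -0.0168 [-0.71 -0.03  0.03] [ 0.03 -0.05  0.62]
2 -0.0105 [-0.94 -0.06  0.03] [ 0.03 -0.05  1.26]
3 -0.0042 [-1.18 -0.1   0.03] [ 0.03 -0.06  1.89]
4 0.002 [-1.41 -0.14  0.03] [ 0.03 -0.06  2.52]
5 0.0083 [-1.66 -0.18  0.03] [ 0.03 -0.06  3.15]
6 0.0145 [-1.9  -0.22  0.03] [ 0.02 -0.06  3.79]
7 0.0208 [-2.15 -0.27  0.03] [ 0.02 -0.06  4.42]
8 0.027 [-2.41 -0.31  0.03] [ 0.02 -0.06  5.05]
```

View pics/s1.png

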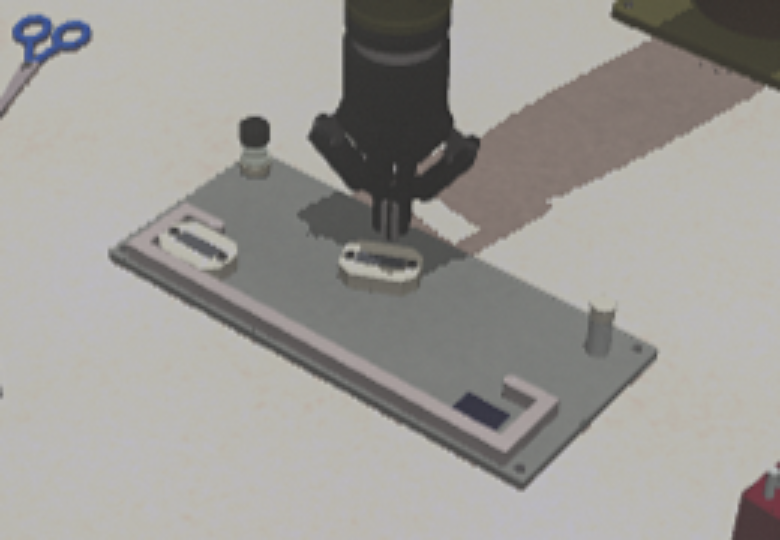

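Fingers stand behind the chip's long side, at (390,225) in the crop. Now I'll push slowly while turning the tool toward the rail direction.

Emit:
carry_out(steps=[-0.25,0.01,0.03,0,0,0,1,-0.48,0.01,0.03,0,0,0,1,-0.6,-0.01,0.03,0,0,0.3,1,-0.71,-0.03,0.03,0,0,0.62,1,-0.83,-0.04,0.03,0,0,0.94,1,-0.94,-0.06,0.03,0,0,1.26,1,-1.06,-0.08,0.03,0,0,1.57,1,-1.18,-0.1,0.03,0,0,1.89,1])

```text
time_s: 3.97
position: [0.5177, -0.0258, 0.0164]
tcp_rot: [-0.151, 0.988, 0.0, -0.002]
ft_force: [-0.5, -0.8, 0.0]
grip_width: -0.002
```

```bash
python3 - <<'E'
from plan import *
s=r.read_state()
print(deck(s['position']))
p,d=r.camera("top"); cv2.imwrite("pics/t1.png",cv2.resize(p[205:320,220:430],None,fx=3.5,fy=3.5)[:,:,::-1])
p,d=r.camera("scene"); cv2.imwrite("pics/s2.png",cv2.resize(p[150:330,200:460],None,fx=3,fy=3)[:,:,::-1])
for k in range(3,9):
    f=k/8; cx=-.023+f*.050; th=25.3*(1-f)
    P,y=tgt(cx,-.014,th,0,.015); d,w=rel(s,P,y,k==3); print(k,round(cx,4),d.round(2),w.round(2))
E
```

```text
[[-0.03242403 -0.02228348  0.01644048]]
pos [ 0.5177 -0.0258  0.0164] yaw 107.4 F [-0.51 -0.84  0.03] t 3.9667 g -0.001758441690880309
shift [0.065 0.012 0.058] turn [ 0.012 -0.034 -0.013]
3 -0.0042 [0.07 0.01 0.06] [ 0.01 -0.03 -0.01]
4 0.002 [-0.18  0.01  0.06] [ 0.01 -0.03  0.62]
5 0.0083 [-0.42  0.01  0.06] [ 0.01 -0.03  1.25]
6 0.0145 [-0.67  0.01  0.06] [ 0.01 -0.03  1.88]
7 0.0208 [-0.93  0.01  0.05] [ 0.01 -0.04  2.52]
8 0.027 [-1.18  0.01  0.05] [ 0.01 -0.04  3.15]
```

View pics/s2.png

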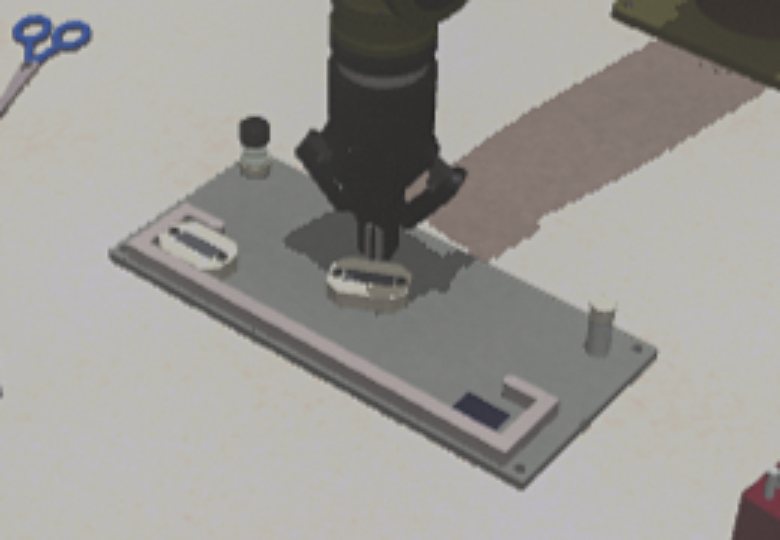

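View pics/t1.png

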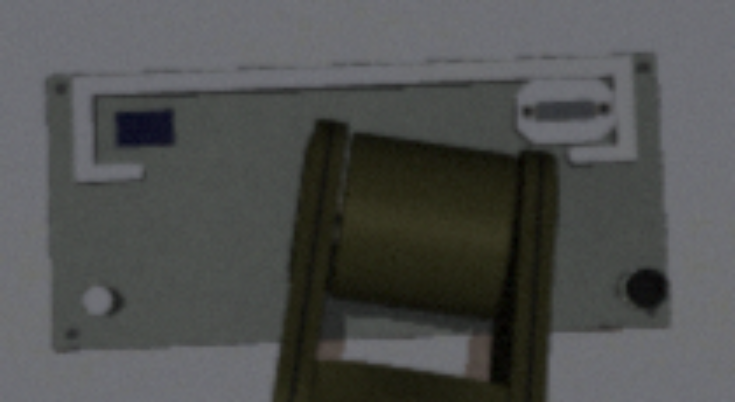

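The scene view shows the chip moving and turning with the fingers; the top view is blocked by the arm. Continuing.

Emit:
carry_out(steps=[-0.06,0.01,0.05,0,0,0.3,1,-0.18,0.01,0.06,0,0,0.62,1,-0.3,0.01,0.06,0,0,0.94,1,-0.42,0.01,0.06,0,0,1.25,1,-0.55,0.01,0.06,0,0,1.57,1,-0.67,0.01,0.06,0,0,1.88,1,-0.8,0.01,0.06,0,0,2.2,1,-0.93,0.01,0.06,0,0,2.52,1])

```text
time_s: 4.73
position: [0.5406, -0.0185, 0.0154]
tcp_rot: [-0.042, 0.999, 0.0, -0.001]
ft_force: [-1.5, -0.2, -0.0]
grip_width: -0.0
```

```bash
cat > chipscene.py <<'E'
from plan import *
import sys
s=r.read_state(); print('tool deck',deck(s['position']).round(4)); 
p,d=r.camera("scene"); cv2.imwrite(sys.argv[1],cv2.resize(p[170:320,220:440],None,fx=3.6,fy=3.6,interpolation=cv2.INTER_CUBIC)[:,:,::-1])
E
python3 chipscene.py pics/s3.png; python3 - <<'E'
from plan import *
s=r.read_state()
for k in range(7,15):
    f=min(k/8,1); cx=-.023+k/8*.050; th=25.3*(1-f)
    P,y=tgt(cx,-.014,th,0,.015); d,w=rel(s,P,y,k==7); print(k,round(cx,4),d.round(2),w.round(2))
E
```

```text
tool deck [[-0.0093 -0.0156  0.0154]]
pos [ 0.5412 -0.0184  0.0156] yaw 94.82 F [-0.16 -0.23  0.57] t 4.7833 g -0.005081888034558849
shift [ 0.062 -0.003  0.023] turn [ 0.001 -0.011  0.001]
7 0.0208 [ 0.06 -0.    0.02] [ 0.   -0.01  0.  ]
8 0.027 [-0.19  0.05  0.02] [ 0.   -0.01  0.63]
9 0.0333 [-0.44  0.04  0.02] [ 0.   -0.01  0.63]
10 0.0395 [-0.69  0.02  0.02] [ 0.   -0.01  0.63]
11 0.0458 [-0.94  0.01  0.02] [ 0.   -0.01  0.63]
12 0.052 [-1.19 -0.    0.02] [ 0.   -0.01  0.63]
13 0.0583 [-1.44 -0.02  0.02] [ 0.   -0.01  0.63]
14 0.0645 [-1.69 -0.03  0.02] [ 0.   -0.01  0.63]
```

View pics/s3.png

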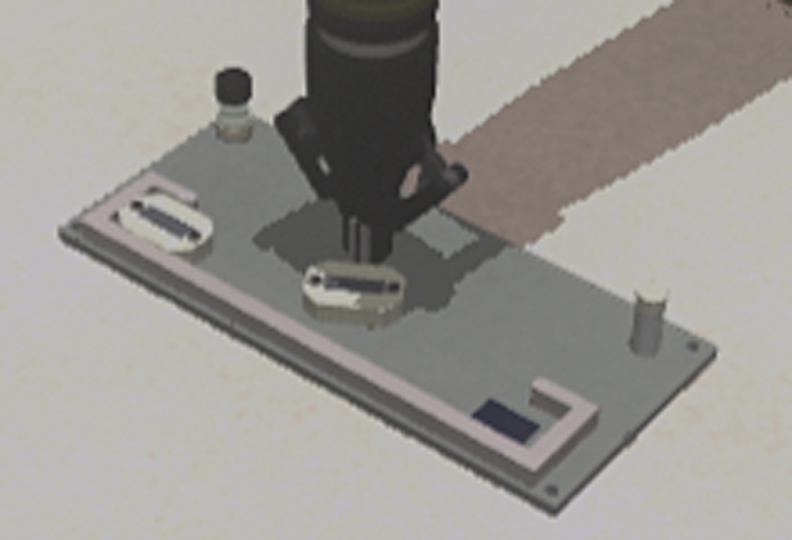

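```bash
python3 - <<'E'
from plan import *
m=r.camera_model("scene")
def f(a,b):
    P=deck(to_plane(m,np.array([a,b])/3.6+[220,170],.024)); v=P[0]-P[1]; print(P.round(4),P.mean(0).round(4),np.linalg.norm(v), np.degrees(np.arctan2(v[1],v[0]))-90)
f((392,288),(315,281)); f((198,236),(137,206))
E
```

```text
[[ 0.0077  0.0197  0.024 ]
 [ 0.032  -0.0199  0.024 ]] [ 0.0198 -0.0001  0.024 ] 0.046506444996365526 31.48489709278678
[[ 0.0447 -0.1022  0.024 ]
 [ 0.0468 -0.151   0.024 ]] [ 0.0458 -0.1266  0.024 ] 0.048804719392238106 2.474731255202883
```

The loaded chip's known place shows that the scene camera reads about (+4,-3) mm off. Corrected, the loose chip is near deck (24,-3) and still about 30° askew. The shut tips are too narrow to turn it, so it slipped along them. I'll back off, look again from above and use slightly opened fingers as a wider front.

Emit:
carry_out(steps=[0.5,0,-0.2,0,0,0,1,1,0,-1.5,0,0,0,1,1,0,-3,0,0,0,1,0,0,-4.5,0,0,0,0.75,-1.5,0,-6,0,0,0.5,0.75,-3,0,-6.2,0,0,0.6,0.75,-3.5,0.3,-6.2,0,0,0.6,0.75,-3.5,0.3,-6.2,0,0,0.6,0.75])

```text
time_s: 5.45
position: [0.6326, -0.0027, 0.1738]
tcp_rot: [-0.017, 1.0, 0.0, 0.003]
ft_force: [-0.9, 0.9, -0.4]
grip_width: 0.253
```

```bash
cat > look.py <<'E'
from plan import *
import pickle,sys
s=r.read_state(); p,d=r.camera("wrist"); n=sys.argv[1]; cv2.imwrite(f"pics/{n}.png",p[:,:,::-1]); pickle.dump((s,p,d),open(n+".pkl","wb"))
rel(s,s['position'],91.65); print(deck(s['position']))
E
python3 look.py w4
```

```text
pos [ 0.6326 -0.0027  0.1738] yaw 91.93 F [-0.91  0.88 -0.36] t 5.45 g 0.2528305623995892
shift [0. 0. 0.] turn [-0.     0.07   0.056]
[[ 0.08313186 -0.00247353  0.17380259]]
```

View pics/w4.png

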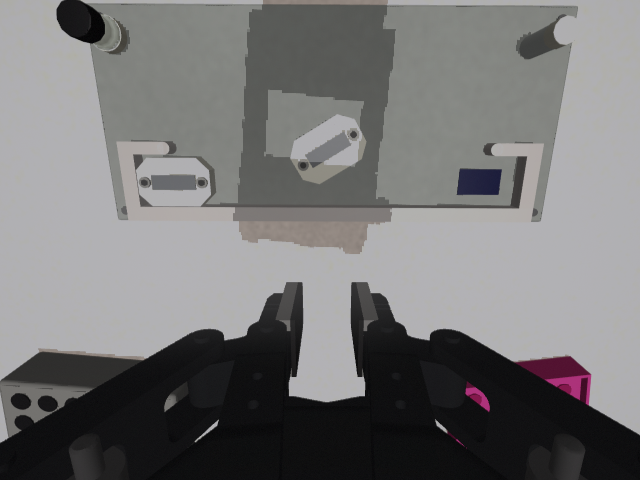

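The chip's ports are now at (303.5,165.5) and (353.5,134.5). The quarter-open fingertips span about columns 285-368, roughly 34 mm, with their ends at row 283. That is a good wide front.

```bash
python3 - <<'E'
from plan import *
import pickle
m=r.camera_model("wrist"); s,p,d=pickle.load(open("w4.pkl","rb"))
g=cv2.cvtColor(p,cv2.COLOR_RGB2GRAY)
for n,a,b in(("chip",(303.5,165.5),(353.5,134.5)),("loaded",(145,182.5),(202,183)),):
    P=deck(to_plane(m,[a,b],.024,s)); v=P[1]-P[0]; print(n,P.mean(0).round(4),np.linalg.norm(v),90-0+np.degrees(np.arctan2(v[1],v[0]))-180)
E
python3 - <<'E'
import cv2;p=cv2.imread("pics/w4.png");cv2.imwrite("pics/w4c.png",cv2.resize(p[100:220,260:400],None,fx=5,fy=5,interpolation=cv2.INTER_NEAREST))
E
```

```text
chip [ 0.023  -0.0017  0.024 ] 0.04734800271151197 31.224119544203006
loaded [ 0.0497 -0.1305  0.024 ] 0.04741947317074452 -0.2797855535135909
```

View pics/w4c.png

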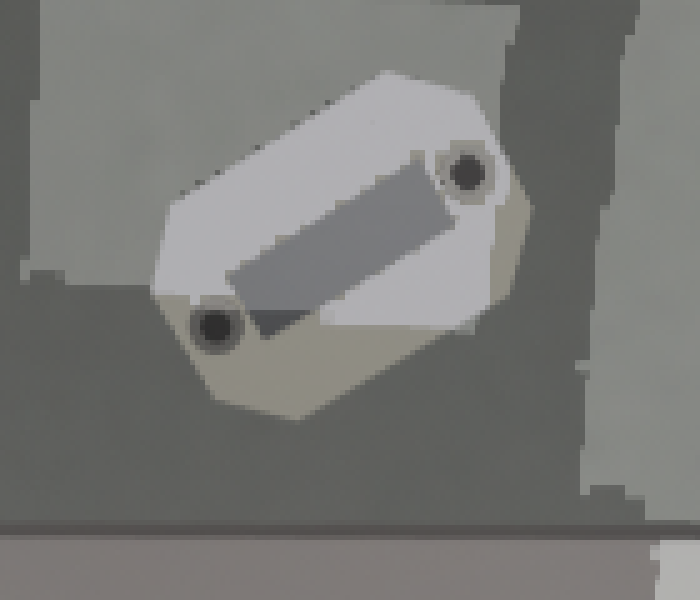

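The chip is at deck (23,-2) mm, 31° askew. I'll now come down flush to its long side with the wider front and push while turning.

```bash
cat >> plan.py <<'E'
def tgt2(cx,cy,th,gap=0.,off=.004,z=.015,h=.031):
    a=np.radians(th); n=np.array([np.cos(a),np.sin(a)]); t=np.array([-n[1],n[0]]); q=np.array([cx,cy])-(h+gap)*n+off*t
    return world(q[0],q[1],z), th+91.65
E
python3 - <<'E'
from plan import *
s=r.read_state()
for g,z in ((.025,.10),(.014,.03),(.014,.015)): P,y=tgt2(.023,-.0017,31,g,z=z); print(P.round(4));rel(s,P,y,True)
E
```

```text
[ 0.5232 -0.0305  0.1   ]
pos [ 0.63   -0.0031  0.1719] yaw 91.93 F [0.68 0.88 0.21] t 5.5 g 0.2480701158659619
shift [ 4.311 -0.951  2.868] turn [-6.000e-03  1.600e-02 -6.144e+00]
[ 0.5324 -0.0246  0.03  ]
pos [ 0.63   -0.0031  0.1719] yaw 91.93 F [0.68 0.88 0.21] t 5.5 g 0.2480701158659619
shift [ 3.937 -0.726  5.669] turn [-6.000e-03  1.600e-02 -6.144e+00]
[ 0.5324 -0.0246  0.015 ]
pos [ 0.63   -0.0031  0.1719] yaw 91.93 F [0.68 0.88 0.21] t 5.5 g 0.2480701158659619
shift [ 3.938 -0.726  6.269] turn [-6.000e-03  1.600e-02 -6.144e+00]
```

Emit:
carry_out(steps=[1.2,-0.3,0,0,0,-1.2,0.75,2.4,-0.5,0.4,0,0,-2.5,0.75,3.6,-0.8,1.2,0,0,-3.8,0.75,4.2,-0.93,2.2,0,0,-5,0.75,4.31,-0.95,3.0,0,0,-6.14,0.75,4.31,-0.95,3.0,0,0,-6.14,0.75])

```text
time_s: 6.0
position: [0.5172, -0.0301, 0.0911]
tcp_rot: [-0.282, 0.96, 0.002, -0.004]
ft_force: [-0.7, 0.3, -0.5]
grip_width: 0.25
```

```bash
python3 - <<'E'
from plan import *
s=r.read_state()
P,y=tgt2(.023,-.0017,31,.014,z=.015); rel(s,P,y,True)
E
```

```text
pos [ 0.5172 -0.0301  0.0911] yaw 122.71 F [-0.71  0.28 -0.53] t 6.0 g 0.2502427551706675
shift [-0.653 -0.161  3.039] turn [ 0.069 -0.078  0.012]
```

Emit:
carry_out(steps=[-0.3,-0.1,0.9,0.03,-0.04,0,0.75,-0.6,-0.16,1.8,0.07,-0.08,0,0.75,-0.65,-0.16,2.6,0.07,-0.08,0,0.75,-0.65,-0.16,3.0,0.07,-0.08,0,0.75,-0.65,-0.16,3.03,0.07,-0.08,0,0.75,-0.65,-0.16,3.03,0.07,-0.08,0,0.75])

```text
time_s: 6.5
position: [0.5323, -0.0246, 0.0155]
tcp_rot: [-0.281, 0.96, 0.0, -0.0]
ft_force: [0.1, -1.2, 0.1]
grip_width: 0.253
```

```bash
python3 chipscene.py pics/s4.png; python3 - <<'E'
from plan import *
s=r.read_state()
for k in range(0,11):
    f=k/10; cx=.023+f*.0235; th=31*(1-f)
    P,y=tgt2(cx,-.0017,th,0,z=.015); d,w=rel(s,P,y,k==0); print(k,round(cx,4),d.round(2),w.round(2))
E
```

```text
tool deck [[-0.0177 -0.0215  0.0155]]
pos [ 0.5331 -0.0248  0.0164] yaw 122.67 F [-0.43 -0.37  0.52] t 6.55 g 0.2489856801252601
shift [-0.54   0.021  0.057] turn [-0.012  0.014  0.005]
0 0.023 [-0.54  0.02  0.06] [-0.01  0.01  0.  ]
1 0.0254 [-0.63  0.04  0.06] [-0.01  0.01  0.62]
2 0.0277 [-0.73  0.06  0.06] [-0.01  0.01  1.24]
3 0.0301 [-0.82  0.07  0.06] [-0.01  0.01  1.86]
4 0.0324 [-0.93  0.09  0.06] [-0.01  0.02  2.48]
5 0.0348 [-1.03  0.1   0.06] [-0.01  0.02  3.1 ]
6 0.0371 [-1.14  0.12  0.06] [-0.01  0.02  3.72]
7 0.0394 [-1.25  0.13  0.06] [-0.01  0.02  4.34]
8 0.0418 [-1.37  0.14  0.06] [-0.01  0.02  4.96]
9 0.0442 [-1.48  0.15  0.06] [-0.01  0.02  5.58]
10 0.0465 [-1.6   0.15  0.06] [-0.01  0.02  6.2 ]
```

View pics/s4.png

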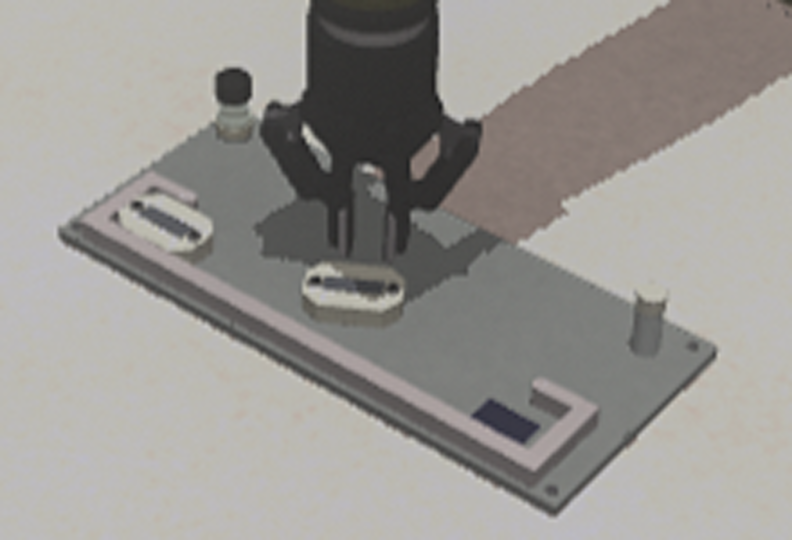

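Both fingertips are down close behind the chip's long side, around (345,250) and (398,245). Pushing with the turn.

Emit:
carry_out(steps=[-0.3,0.02,0.05,0,0,0,0.75,-0.54,0.02,0.06,0,0,0,0.75,-0.59,0.03,0.06,0,0,0.31,0.75,-0.63,0.04,0.06,0,0,0.62,0.75,-0.73,0.06,0.06,0,0,1.24,0.75,-0.82,0.07,0.06,0,0,1.86,0.75,-0.93,0.09,0.06,0,0,2.48,0.75,-1.03,0.1,0.06,0,0,3.1,0.75])

```text
time_s: 7.22
position: [0.5547, -0.0084, 0.0161]
tcp_rot: [-0.148, 0.989, -0.0, 0.002]
ft_force: [-0.9, -1.1, -0.2]
grip_width: 0.248
```

```bash
python3 chipscene.py pics/s5.png; python3 - <<'E'
from plan import *
s=r.read_state()
for k in range(4,12):
    f=min(k/10,1); cx=.023+k/10*.0235; th=31*(1-f)
    P,y=tgt2(cx,-.0017,th,0,z=.015); d,w=rel(s,P,y,k==4); print(k,round(cx,4),d.round(2),w.round(2))
E
```

```text
tool deck [[ 0.0051 -0.0059  0.0161]]
pos [ 0.5551 -0.0082  0.0162] yaw 106.94 F [ 0.02 -0.41  0.55] t 7.2667 g 0.24487493244190528
shift [ 0.168 -0.04   0.048] turn [-0.017  0.042 -0.661]
4 0.0324 [ 0.17 -0.04  0.05] [-0.02  0.04 -0.66]
5 0.0348 [0.07 0.   0.05] [-0.02  0.04 -0.04]
6 0.0371 [-0.03  0.04  0.05] [-0.01  0.04  0.58]
7 0.0394 [-0.13  0.09  0.05] [-0.01  0.04  1.2 ]
8 0.0418 [-0.24  0.13  0.05] [-0.01  0.04  1.82]
9 0.0442 [-0.35  0.17  0.05] [-0.01  0.04  2.44]
10 0.0465 [-0.47  0.2   0.05] [-0.01  0.04  3.06]
11 0.0489 [-0.56  0.18  0.05] [-0.01  0.04  3.06]
```

View pics/s5.png

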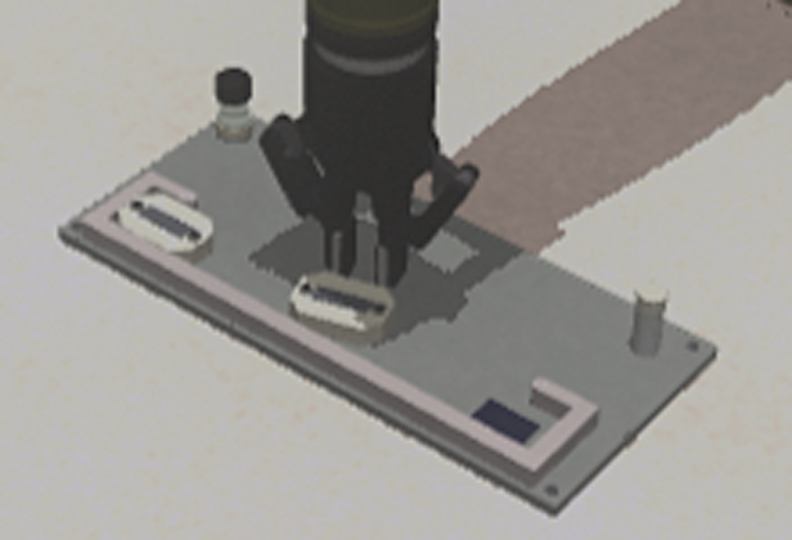

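```bash
cat > pf.py <<'E'
from plan import *
m=r.camera_model("scene")
def f(a,b):
    P=deck(to_plane(m,np.array([a,b])/3.6+[220,170],.024)); v=P[0]-P[1]; print((P.mean(0)+[.0042,-.0034,0]).round(4),np.linalg.norm(v), np.degrees(np.arctan2(v[1],v[0]))-90-1)
E
python3 -c "
from pf import *
f((382,309),(307,283))"
```

```text
[ 0.0357 -0.0012  0.024 ] 0.05030215081028185 10.413182488741171
```

The chip follows, now about (36,-1) mm and roughly 12° askew, matching the tool. Finishing the turn.

Emit:
carry_out(steps=[0.02,0.02,0.05,0,0,0.3,0.75,-0.03,0.04,0.05,0,0,0.58,0.75,-0.13,0.09,0.05,0,0,1.2,0.75,-0.24,0.13,0.05,0,0.04,1.82,0.75,-0.35,0.17,0.05,0,0.04,2.44,0.75,-0.44,0.19,0.05,0,0.04,3.06,0.75,-0.44,0.19,0.05,0,0.04,3.06,0.75])

```text
time_s: 7.85
position: [0.5656, -0.0001, 0.016]
tcp_rot: [-0.015, 1.0, -0.0, 0.001]
ft_force: [-0.2, 0.9, 0.5]
grip_width: 0.25
```

```bash
python3 chipscene.py pics/s6.png; python3 - <<'E'
from plan import *
s=r.read_state()
for cx in (.046,.048,.05,.052,.054):
    P,y=tgt2(cx,-.0017,0,0,z=.015); d,w=rel(s,P,y,cx==.046); print(round(cx,4),d.round(2),w.round(2))
E
```

```text
tool deck [[0.0162 0.0021 0.016 ]]
pos [ 5.653e-01 -3.000e-04  1.590e-02] yaw 91.77 F [-0.09 -0.11  0.45] t 7.9 g 0.25044882004902885
shift [0.037 0.015 0.034] turn [-0.012  0.025  0.024]
0.046 [0.04 0.02 0.03] [-0.01  0.03  0.02]
0.048 [-0.04  0.01  0.03] [-0.01  0.03  0.02]
0.05 [-0.12  0.01  0.03] [-0.01  0.03  0.02]
0.052 [-0.2   0.01  0.03] [-0.01  0.03  0.02]
0.054 [-0.28  0.01  0.03] [-0.01  0.03  0.02]
```

View pics/s6.png

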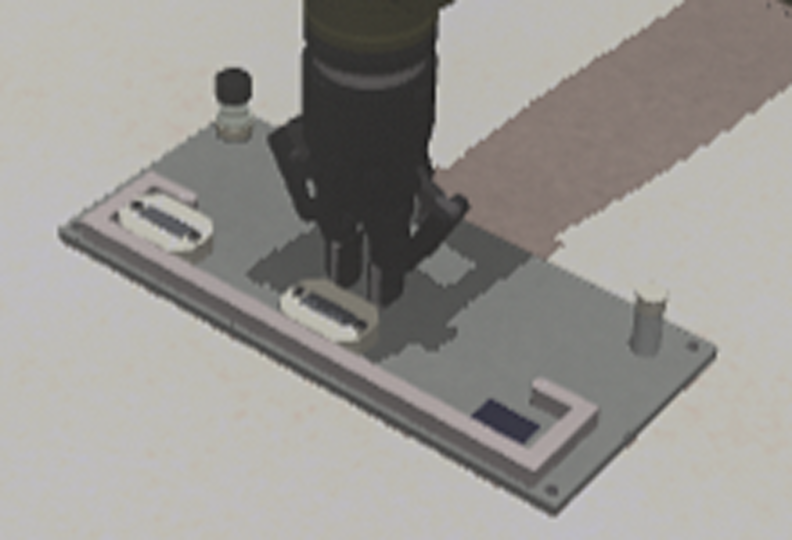

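The chip is now parallel with the rail (port line (299,291)-(360,322), the same slope as the loaded one) and nearly touching. Pressing gently the last millimetres.

Emit:
carry_out(steps=[-0.04,0.01,0.03,0,0.02,0.02,0.75,-0.08,0.01,0.03,0,0.02,0.02,0.75,-0.12,0.01,0.03,0,0.02,0.02,0.75,-0.14,0.01,0.03,0,0.02,0.02,0.75,-0.16,0.01,0.03,0,0.02,0.02,0.75,-0.18,0.01,0.03,0,0.02,0.02,0.75])

```text
time_s: 8.4
position: [0.5668, 0.0001, 0.0148]
tcp_rot: [-0.015, 1.0, -0.0, -0.004]
ft_force: [-12.6, -1.1, 10.4]
grip_width: 0.243
```

```bash
python3 chipscene.py pics/s7.png; python3 - <<'E'
from plan import *
s=r.read_state();rel(s,s['position'],91.65)
E
```

```text
tool deck [[0.0175 0.0023 0.0148]]
pos [5.668e-01 2.000e-04 1.490e-02] yaw 91.73 F [-10.95  -0.54   8.62] t 8.45 g 0.24777487051742522
shift [0. 0. 0.] turn [-0.007 -0.089  0.016]
```

View pics/s7.png

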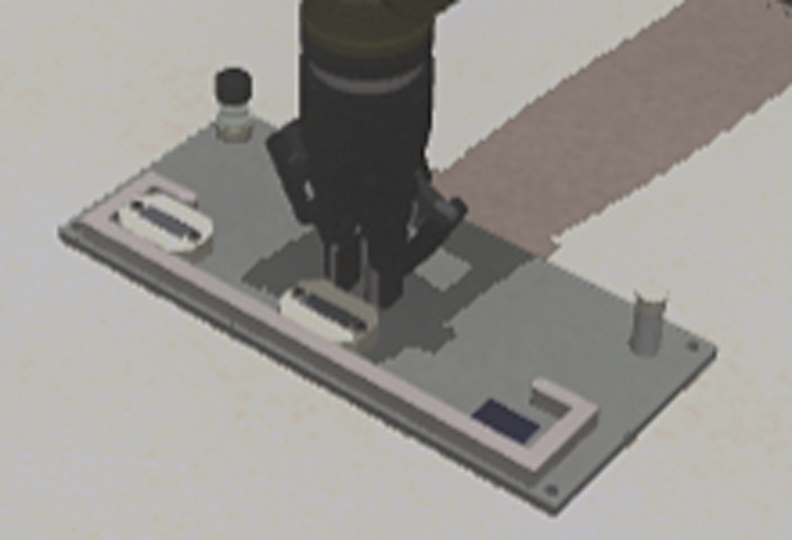

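12.6 N of contact builds at the rail, so the chip is flat against it. Backing straight off, rising and looking from above.

Emit:
carry_out(steps=[0.3,0,0,0,-0.09,0,0.75,0.6,0,-0.3,0,-0.09,0,0.75,0.6,0,-1.8,0,-0.09,0,1,0.2,0,-3.4,0,-0.09,0,1,-1,0,-5,0,-0.09,0,1,-2.5,0,-6.2,0,-0.09,0,1,-3,0,-6.2,0,-0.09,0,1,-3,0,-6.2,0,-0.09,0,1])

```text
time_s: 9.12
position: [0.6487, 0.0022, 0.1748]
tcp_rot: [-0.015, 1.0, -0.001, 0.006]
ft_force: [-0.7, 0.7, -0.1]
grip_width: 0.001
```

```bash
python3 look.py w5; python3 - <<'E'
import cv2;p=cv2.imread("pics/w5.png");cv2.imwrite("pics/w5c.png",cv2.resize(p[110:260,100:580],None,fx=1.66,fy=1.66,interpolation=cv2.INTER_NEAREST))
cv2.imwrite("pics/w5d.png",cv2.resize(p[150:240,260:400],None,fx=5.5,fy=5.5,interpolation=cv2.INTER_NEAREST))
E
```

```text
pos [0.6487 0.0022 0.1748] yaw 91.76 F [-0.66  0.65 -0.13] t 9.1167 g 0.0010417105862224297
shift [0. 0. 0.] turn [-0.02   0.134  0.023]
[[0.09939507 0.00201736 0.17475962]]
```

View pics/w5.png

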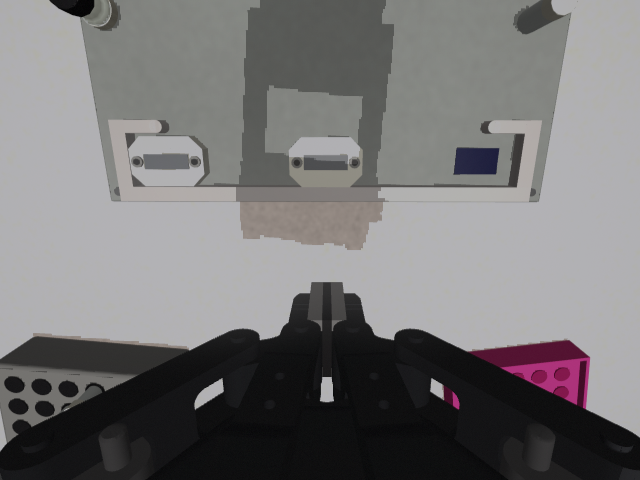

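View pics/w5d.png

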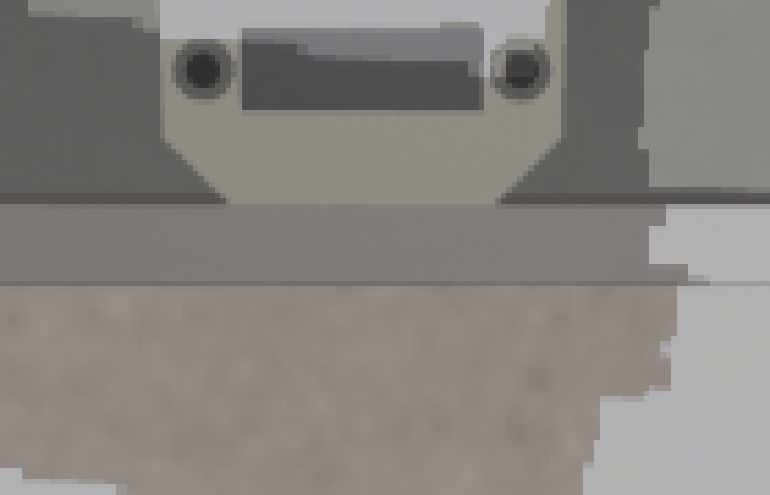

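The chip lies flat against the rail with no visible gap (edge at row 187). Its ports at (297,162.7) and (354.5,162.7) are parallel to the rail. Next is the end push.

```bash
python3 - <<'E'
from plan import *
import pickle
m=r.camera_model("wrist"); s,p,d=pickle.load(open("w5.pkl","rb"))
for n,a,b in(("chip",(297,162.7),(354.5,162.7)),("loaded",(138,161.5),(195,161.5)),):
    P=deck(to_plane(m,[a,b],.024,s)); v=P[1]-P[0]; print(n,P.mean(0).round(4),np.linalg.norm(v),90+np.degrees(np.arctan2(v[1],v[0]))-180); 
    if n=="chip": cy=P.mean(0)[1]
s=r.read_state()
for z in (.1,.016):
    rel(s,world(.049,cy-.030-.007-.016,z),91.65)
print(cy)
E
```

```text
chip [0.0501 0.0007 0.024 ] 0.047271678182919 0.05901403754731405
loaded [ 0.0492 -0.1302  0.024 ] 0.04687255873424133 0.05876283516647618
pos [0.6456 0.0024 0.1718] yaw 91.77 F [-0.73  0.41  0.33] t 9.1667 g 0.001196019684038759
shift [ 1.913 -2.175  2.863] turn [-0.014  0.063  0.023]
pos [0.6456 0.0024 0.1718] yaw 91.77 F [-0.73  0.41  0.33] t 9.1667 g 0.001196019684038759
shift [ 1.932 -2.171  6.223] turn [-0.014  0.063  0.023]
0.0006769445104936374
```

Emit:
carry_out(steps=[0.6,-0.7,0.2,0,0.06,0.02,1,1.2,-1.5,0.6,0,0.06,0.02,1,1.7,-2.1,1.6,0,0.06,0.02,1,1.92,-2.17,2.8,0,0.06,0.02,1,1.92,-2.17,3.4,0,0.06,0.02,1,1.92,-2.17,3.4,0,0.06,0.02,1])

```text
time_s: 9.67
position: [0.5941, -0.053, 0.08]
tcp_rot: [-0.014, 1.0, 0.001, -0.005]
ft_force: [-0.9, 0.4, -0.6]
grip_width: -0.003
```

```bash
python3 - <<'E'
from plan import *
s=r.read_state(); print(deck(s['position']))
rel(s,world(.049,.0007-.030-.007-.016,.016),91.65)
E
```

```text
[[ 0.04318188 -0.05162671  0.08001459]]
pos [ 0.5941 -0.053   0.08  ] yaw 91.63 F [-0.91  0.42 -0.61] t 9.6667 g -0.003469244944531077
shift [-0.261 -0.03   2.558] turn [ 0.014 -0.125 -0.005]
```

Emit:
carry_out(steps=[-0.15,-0.03,0.8,0,-0.12,0,1,-0.26,-0.03,1.6,0,-0.12,0,1,-0.26,-0.03,2.2,0,-0.12,0,1,-0.26,-0.03,2.5,0,-0.12,0,1,-0.26,-0.03,2.55,0,-0.12,0,1,-0.26,-0.03,2.55,0,-0.12,0,1])

```text
time_s: 10.17
position: [0.5998, -0.0534, 0.0164]
tcp_rot: [-0.014, 1.0, 0.001, -0.0]
ft_force: [-0.2, 0.4, 0.2]
grip_width: 0.004
```

```bash
python3 chipscene.py pics/s8.png; python3 - <<'E'
from plan import *
s=r.read_state()
for y in (-.0373,-.0373+.03,-.0373+.129): print(y,end=' ');rel(s,world(.049,y,.016),91.65,y<-.03 and y>-.04);print(rel(s,world(.049,y,.016),91.65,False)[0].round(2))
E
```

```text
tool deck [[ 0.0489 -0.0522  0.0164]]
-0.0373 pos [ 0.6005 -0.0535  0.0173] yaw 91.64 F [0.48 0.11 0.48] t 10.2167 g 0.004395796589855355
shift [0.025 0.6   0.052] turn [ 0.01   0.012 -0.001]
[0.02 0.6  0.05]
-0.007300000000000001 [0.02 1.8  0.05]
0.0917 [0.03 5.76 0.06]
```

View pics/s8.png

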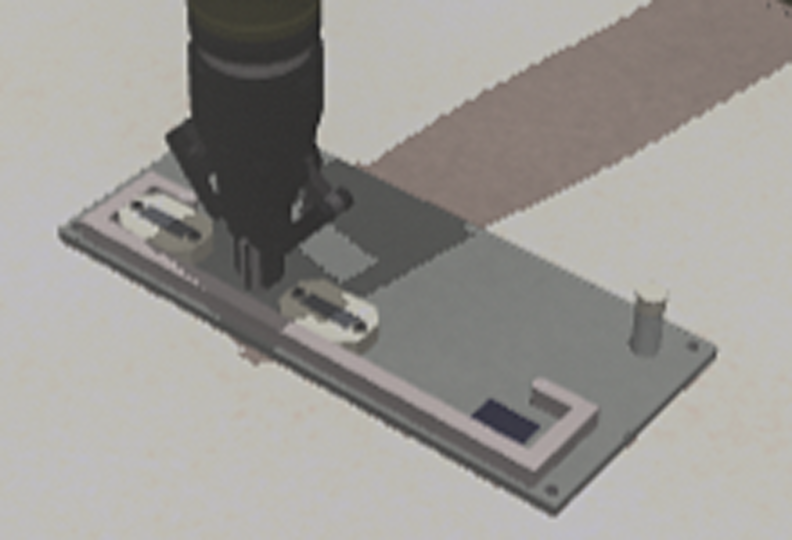

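The fingers stand behind the chip's rear end, at (258,285) in the crop. Sliding along the rail with a very slight bias toward it.

Emit:
carry_out(steps=[0.02,0.2,0.05,0,0,0,1,0.02,0.4,0.05,0,0,0,1,0.01,0.55,0.05,0,0,0,1,0.0,0.7,0.05,0,0,0,1,0.0,0.85,0.05,0,0,0,1,0.0,1.0,0.05,0,0,0,1,0.0,1.15,0.05,0,0,0,1,0.0,1.3,0.05,0,0,0,1])

```text
time_s: 10.88
position: [0.6007, -0.0215, 0.0175]
tcp_rot: [-0.015, 1.0, -0.0, 0.002]
ft_force: [-1.1, -3.9, 5.0]
grip_width: -0.001
```

```bash
python3 chipscene.py pics/s9.png; python3 - <<'E'
from plan import *
s=r.read_state(); rel(s,world(.049,.0917,.016),91.65)
E
```

```text
tool deck [[ 0.0507 -0.0203  0.0175]]
pos [ 0.6007 -0.0209  0.0175] yaw 91.68 F [-0.37 -3.42  6.29] t 10.9333 g 0.0019350367537846489
shift [0.066 4.456 0.059] turn [-0.004  0.038  0.007]
```

View pics/s9.png

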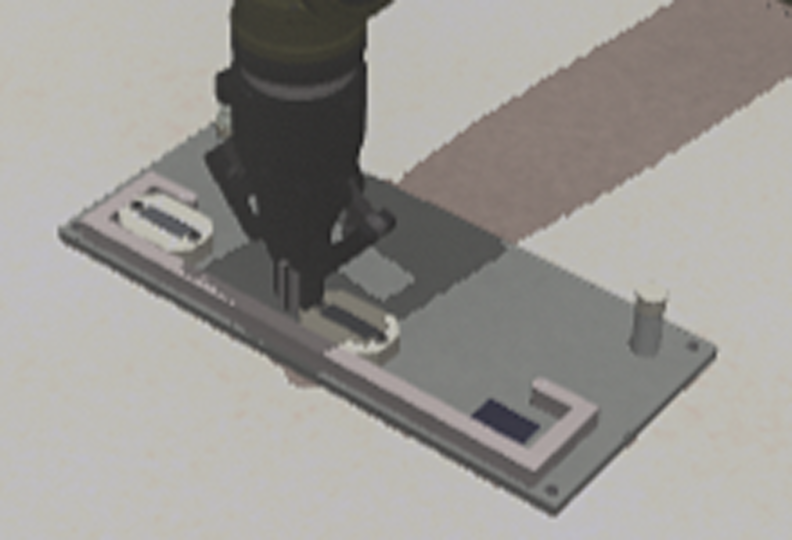

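Sliding well with 4 N of push and little side force. Continuing.

Emit:
carry_out(steps=[0,0.2,0.03,0,0,0,1,0,0.36,0.03,0,0,0,1,0,0.52,0.03,0,0,0,1,0,0.68,0.03,0,0,0,1,0,0.84,0.03,0,0,0,1,0,1.0,0.03,0,0,0,1,0,1.16,0.03,0,0,0,1,0,1.32,0.03,0,0,0,1])

```text
time_s: 11.6
position: [0.5998, 0.0116, 0.0175]
tcp_rot: [-0.015, 1.0, -0.001, 0.002]
ft_force: [-1.9, -5.4, 5.6]
grip_width: 0.001
```

```bash
python3 chipscene.py pics/s10.png; python3 - <<'E'
from plan import *
s=r.read_state(); rel(s,world(.0505,.0917,.016),91.65)
E
```

```text
tool deck [[0.0508 0.0127 0.0175]]
pos [0.5998 0.0122 0.0175] yaw 91.73 F [-1.85 -2.82  5.28] t 11.65 g 0.001853300040678863
shift [0.007 3.132 0.056] turn [-0.018  0.036  0.016]
```

View pics/s10.png

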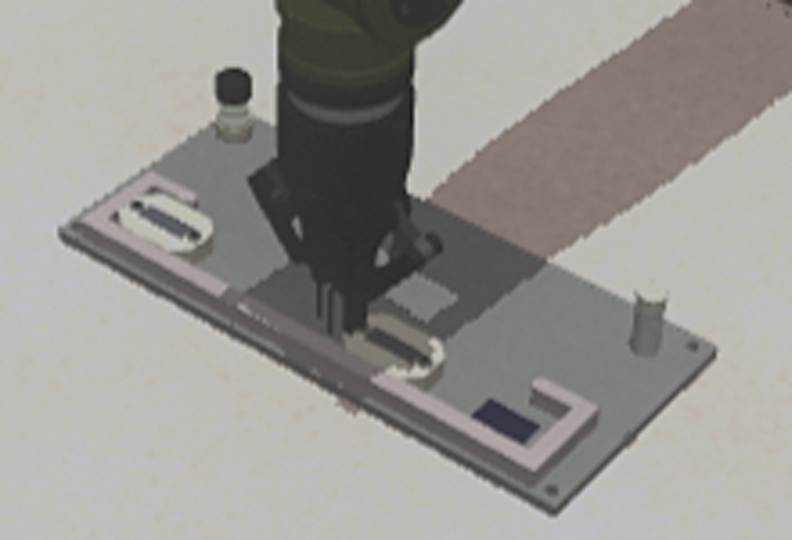

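The chip stays along the rail, its front port near (423,358). Carrying on.

Emit:
carry_out(steps=[0,0.2,0.03,0,0,-0.01,1,0,0.36,0.03,0,0,-0.01,1,0,0.52,0.03,0,0,-0.01,1,0,0.68,0.03,0,0,-0.01,1,0,0.84,0.03,0,0,-0.01,1,0,1.0,0.03,0,0,-0.01,1,0,1.16,0.03,0,0,-0.01,1,0,1.32,0.03,0,0,-0.01,1])

```text
time_s: 12.32
position: [0.5989, 0.0446, 0.0175]
tcp_rot: [-0.016, 1.0, -0.002, 0.001]
ft_force: [-2.6, -6.0, 5.7]
grip_width: 0.002
```

```bash
python3 chipscene.py pics/s11.png; python3 - <<'E'
from plan import *
s=r.read_state(); rel(s,world(.0505,.0917,.016),91.65)
E
```

```text
tool deck [[0.0508 0.0458 0.0175]]
pos [0.5988 0.0453 0.0175] yaw 91.83 F [-2.37 -4.3   5.69] t 12.3667 g -0.00405700784415012
shift [0.005 1.807 0.056] turn [-0.033  0.034  0.035]
```

View pics/s11.png

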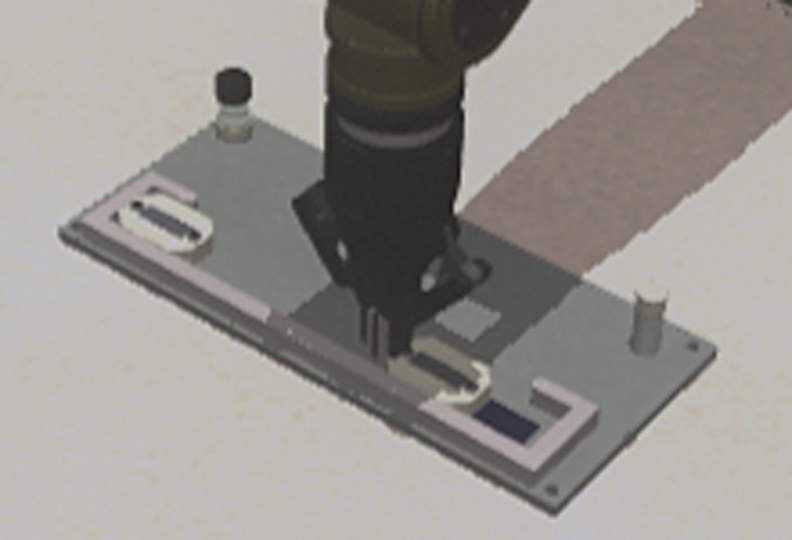

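Emit:
carry_out(steps=[0.01,0.18,0.03,0,0,0.02,1,0.01,0.34,0.03,0,0,0.02,1,0.01,0.5,0.03,0,0,0.02,1,0.01,0.66,0.03,0,0,0.02,1,0.01,0.82,0.03,0,0,0.02,1,0.01,0.98,0.03,0,0,0.02,1,0.01,1.14,0.03,0,0,0.02,1,0.01,1.3,0.03,0,0,0.02,1])

```text
time_s: 13.03
position: [0.5979, 0.0775, 0.0175]
tcp_rot: [-0.015, 1.0, -0.002, 0.002]
ft_force: [-1.3, -4.4, 5.9]
grip_width: 0.004
```

```bash
python3 chipscene.py pics/s12.png; python3 - <<'E'
from plan import *
s=r.read_state(); rel(s,world(.0505,.0917,.016),91.65)
E
```

```text
tool deck [[0.0507 0.0787 0.0175]]
pos [0.5978 0.0782 0.0176] yaw 91.76 F [-2.15 -4.53  5.74] t 13.0833 g -0.002542937868940595
shift [0.009 0.493 0.06 ] turn [-0.043  0.04   0.022]
```

View pics/s12.png

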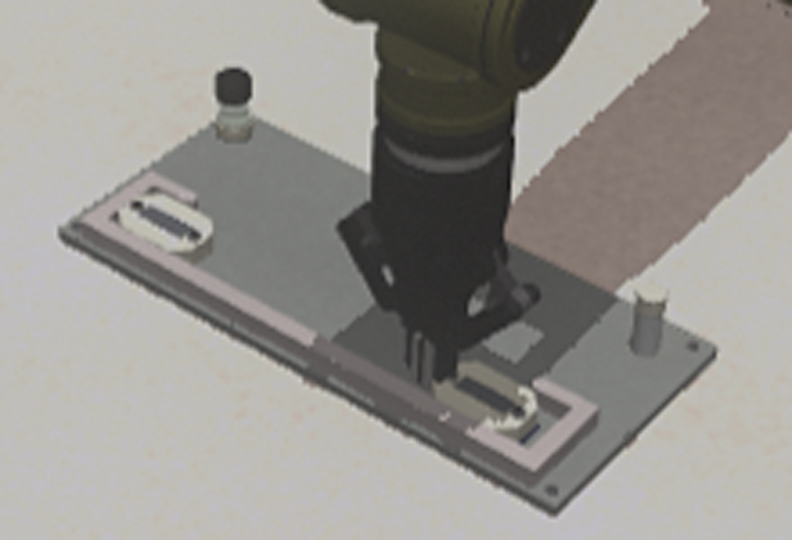

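The front has entered between the guide and the rail; about 13 mm remain. Slower now.

Emit:
carry_out(steps=[0.01,0.1,0.03,0,0,0.01,1,0.01,0.16,0.03,0,0,0.01,1,0.01,0.22,0.03,0,0,0.01,1,0.01,0.28,0.03,0,0,0.01,1,0.01,0.33,0.03,0,0,0.01,1,0.01,0.37,0.03,0,0,0.01,1,0.01,0.41,0.03,0,0,0.01,1])

```text
time_s: 13.67
position: [0.5975, 0.088, 0.0175]
tcp_rot: [-0.015, 1.0, -0.002, 0.002]
ft_force: [-1.6, -4.8, 5.5]
grip_width: -0.0
```

```bash
python3 - <<'E'
from plan import *
s=r.read_state(); rel(s,world(.0505,.0917,.016),91.65); print(deck(s['position']))
E
```

```text
pos [0.5975 0.088  0.0175] yaw 91.74 F [-1.62 -4.84  5.52] t 13.6667 g -0.0003951809793466709
shift [0.009 0.098 0.061] turn [-0.057  0.043  0.018]
[[0.05071739 0.08925856 0.01753689]]
```

Emit:
carry_out(steps=[0.01,0.03,0.03,0,0,0.01,1,0.01,0.06,0.03,0,0,0.01,1,0.01,0.09,0.03,0,0,0.01,1,0.01,0.11,0.03,0,0,0.01,1])

```text
time_s: 14.0
position: [0.5975, 0.0904, 0.0176]
tcp_rot: [-0.015, 1.0, -0.003, 0.002]
ft_force: [-1.8, -4.7, 5.4]
grip_width: 0.001
```

```bash
python3 chipscene.py pics/s13.png
```

```text
tool deck [[0.0507 0.0917 0.0176]]
```

View pics/s13.png

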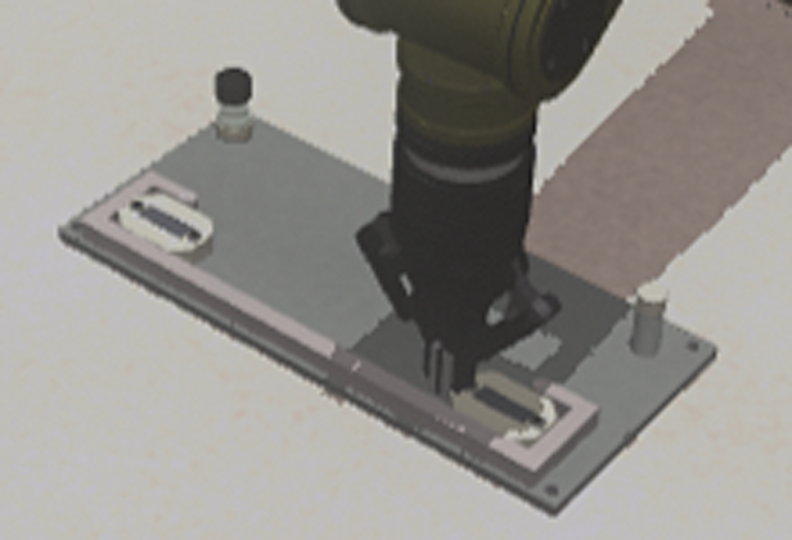

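Nearly home; a small dark gap to the stop remains at about (555,420). Pushing on in fractions of a millimetre.

Emit:
carry_out(steps=[0.01,0.04,0.03,0,0,0.01,1,0.01,0.07,0.03,0,0,0.01,1,0.01,0.1,0.03,0,0,0.01,1,0.01,0.12,0.03,0,0,0.01,1])

```text
time_s: 14.38
position: [0.5974, 0.0923, 0.0176]
tcp_rot: [-0.015, 1.0, -0.005, 0.002]
ft_force: [-0.9, -8.4, 5.9]
grip_width: -0.001
```

Emit:
carry_out(steps=[0.01,0.03,0.03,0,0,0.01,1,0.01,0.05,0.03,0,0,0.01,1,0.01,0.06,0.03,0,0,0.01,1])

```text
time_s: 14.63
position: [0.5974, 0.0923, 0.0176]
tcp_rot: [-0.015, 1.0, -0.006, 0.002]
ft_force: [-1.6, -8.7, 6.5]
grip_width: 0.002
```

Emit:
carry_out(steps=[0.01,0.06,0.03,0,0,0.01,1,0.01,0.1,0.03,0,0,0.01,1,0.01,0.14,0.03,0,0,0.01,1])

```text
time_s: 14.88
position: [0.5974, 0.0925, 0.0176]
tcp_rot: [-0.016, 1.0, -0.01, 0.002]
ft_force: [-1.0, -18.3, 6.6]
grip_width: 0.002
```

It is stopped firmly at 18 N with no motion, so it is against the end stop. Backing off and checking from above.

Emit:
carry_out(steps=[0.01,-0.2,0,0,0,0,1,0.03,-0.6,0,0,0,0,1,0.03,-0.8,-0.3,0,0,0,1,0,-1,-1.8,0,0,0,1,0,-1.3,-3.4,0,0,0,1,-0.8,-1.6,-5,0,0,0,1,-1.8,-2,-5.8,0,0,0,1,-2,-2,-5.8,0,0,0,1])

```text
time_s: 15.55
position: [0.6547, 0.0458, 0.1728]
tcp_rot: [-0.015, 1.0, -0.01, 0.01]
ft_force: [-0.0, -0.3, 0.8]
grip_width: 0.001
```

```bash
python3 look.py w6; python3 - <<'E'
import cv2;p=cv2.imread("pics/w6.png");cv2.imwrite("pics/w6d.png",cv2.resize(p[80:220,360:560],None,fx=4,fy=4,interpolation=cv2.INTER_NEAREST))
E
```

```text
pos [0.6547 0.0458 0.1728] yaw 91.71 F [-0.03 -0.33  0.81] t 15.55 g 0.0011384985309352857
shift [0. 0. 0.] turn [-0.23   0.223  0.015]
[[0.10658625 0.0453657  0.17283781]]
```

View pics/w6.png

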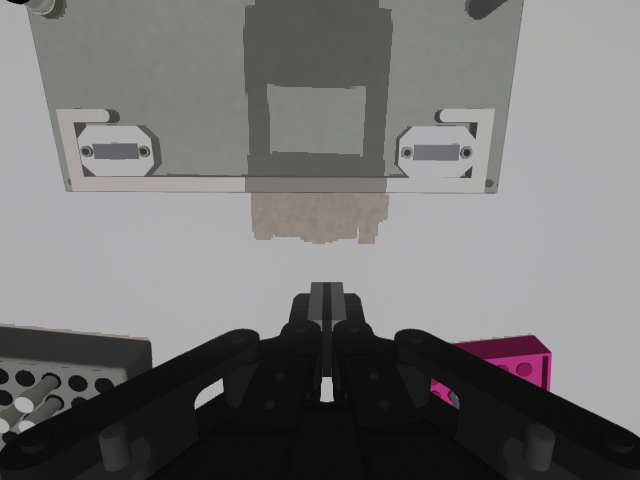

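View pics/w6d.png

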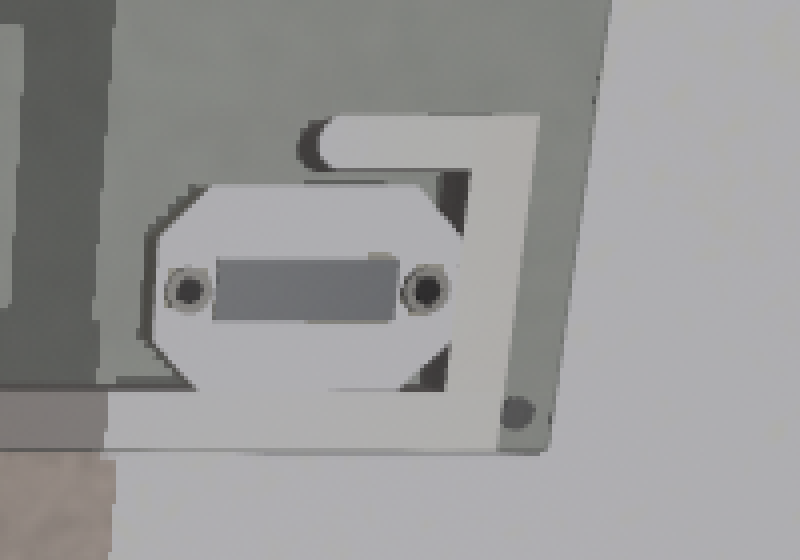

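The chip sits in the pocket, its long side on the rail, its end meeting the stop (crop x about 460) with no gap and its rear half outside the guide. A numeric check follows.

```bash
python3 - <<'E'
from plan import *
import pickle
m=r.camera_model("wrist"); s,p,d=pickle.load(open("w6.pkl","rb"))
for n,a,b in(("chip",(360+189/4-.5,80+290/4-.5),(360+427/4-.5,80+290/4-.5)),("loaded",(86.5,151.5),(144.5,151.5)),):
    P=deck(to_plane(m,[a,b],.024,s)); v=P[1]-P[0]; print(n,P.mean(0).round(4),np.linalg.norm(v).round(4),(90+np.degrees(np.arctan2(v[1],v[0]))-180).round(2))
p,d=r.camera("scene"); cv2.imwrite("pics/s14.png",cv2.resize(p[170:320,220:440],None,fx=3.6,fy=3.6,interpolation=cv2.INTER_CUBIC)[:,:,::-1])
E
```

```text
chip [0.0497 0.1303 0.024 ] 0.0476 0.05
loaded [ 0.0496 -0.1307  0.024 ] 0.048 0.05
```

View pics/s14.png

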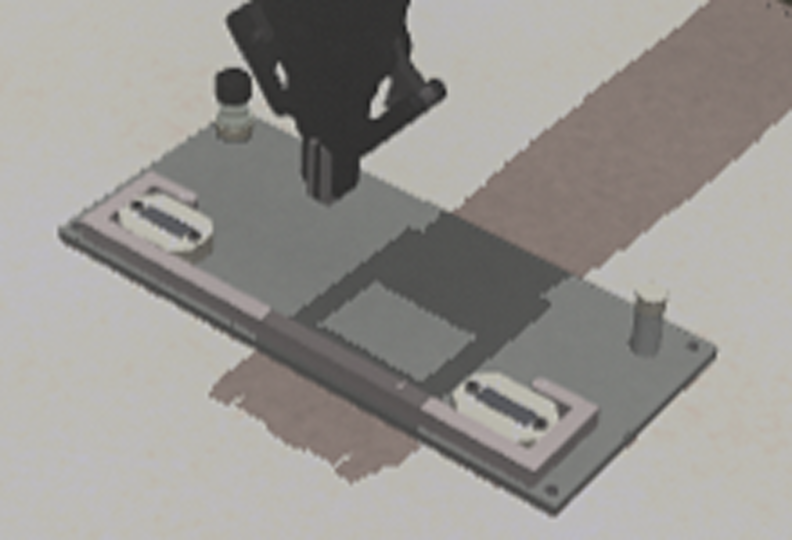

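The chip measures deck (49.7,130.3) mm against the expected (50,130), at 0.05°. The loaded chip and both tubes are unmoved and the hand is clear at z = 0.17 m. Handing in.

```bash
python3 -c "
from cell import r
print(r.job_done())"
```

```text
the job is handed in; nothing more can be done
None
```

The loose cartridge is fully home in the free left pocket, and I handed the job in after about 16 s of robot time. It was only ever pushed, never lifted.

**First push:** With the fingers shut, the cartridge slipped along the narrow tips and stayed about 31° askew. I backed off before it reached the rail and looked again.

**To the rail:** I pushed with the fingers a quarter open as a wider front, turning the cartridge parallel as it went. It lay flat against the rail at deck y ≈ 0, pressed with about 12 N.

**Into the pocket:** I slid it along the rail by its rear end with about 5 N of push. At the stop the force rose to 18 N with no further motion.

**Last checks:**
- **Cartridge:** the wrist camera puts it at deck (49.7, 130.3) mm against the ideal (50, 130), 0.05° from parallel, with no visible gap at the rail or stop.
- **Other items on the deck:** the loaded cartridge reads (49.6, -130.7) mm, within measurement scatter of its start. The vial and cryotube look unmoved.
- **Off the deck:** I did not recheck the tip box or scissors at the end; the arm never worked near them.
- **Hand:** clear, about 0.17 m up, with no contact force.

**Disagreement:** the scene camera read about 4 mm off in x and 3 mm in y compared with the wrist camera. I used it only after correcting it against the loaded cartridge's known place.

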